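# Hang the trowel back on the pegboard

### The job

Pick up the trowel from the bench, let it swing in your grip until it hangs plumb with the blade down, grip it firmly again, and hang it up in the empty two-prong holder on the pegboard beside the hand rake: neck between the prongs, handle resting on them. The shelf above the holders leaves no room for an upright hand, so reach in at a slant, and leave the seed tray, the planter and the tamper where they are.

Things in the scene. Friction and masses are not known exactly. Their poses are not given: they have to be found in the camera images.
- trowel_knob (a point): Centre of the 34 mm ball knob at the end of the trowel's ash handle, 17 mm above the bench at the start; x runs along the handle from knob to blade, z out of the hollow face. The handle next to it is 20 to 26 mm thick. Pinched across it, the trowel pivots about the pads against friction: at 60 N a pad it stops 25 degrees or more short of plumb, at 20 N about 15, eased to 4 to 10 N (pads 33 to 34 mm apart) within 9; under 3 N it drops.
- trowel_shoulder (a point): Underside of the steel ferrule (28 mm across), on the handle's centre line, 95 mm from the knob centre; here the handle ends and the round steel neck begins (9 mm thick, straight for 40 mm). This shoulder rests on the prongs when the trowel hangs. Axes as the knob's.
- trowel: The trowel, steel blade and neck with ash handle, 279 mm long, about 0.2 kg, lying on the bench hollow face up, resting on knob and blade. Origin on its underside below the knob centre; axes as the knob's. It balances about 150 mm from the knob centre along x.
- holder_seat (a point): In the empty holder, where the middle of the trowel's shoulder goes: midway between the two dark steel prongs, level with their tops, 40 mm out from the board face, 200 mm above the bench. x points into the board, y along it, z up. Prongs 6 mm thick, 16 mm gap, reaching 75 mm out; their ends turn up, tops 11 mm above the seat, from 66 mm out on.
- pegboard: White pegboard 400 mm wide on two oak posts at the left of the bench. Origin at bench height under the middle of its face; x points into the board (it faces -x), y along it, z up. An oak shelf runs above the holders: underside 440 mm above the bench, standing 70 mm out from the face. The two holders are 65 mm to either side of the middle.
- rake: Hand rake fixed in the other holder, 130 mm along the board from the empty one. Origin on the board face, 3 mm below its holder's prong tops; axes as the pegboard's. Its handle, 34 mm across at the knob, stands 40 mm out from the face, up to 115 mm above the origin; its three tines, 67 mm wide, reach 82 mm out at 65 to 140 mm below the origin.
- planter: Glazed blue planter, 172 mm across at the rim, 150 mm high; origin at the centre of its underside. Leave alone.
- tamper: Round wooden soil tamper, disc 100 mm across with a knobbed upright handle, 112 mm high; origin at the centre of its underside. Leave alone.
- seed_tray: Clear seed starter tray with clear lid, 372 x 242 x 122 mm; origin at the centre of its underside, x along its long side. Leave alone.

How it is judged (in metres and radians):
On the way:
1. held firmly in the fingers off the bench, the trowel hangs plumb (within 14 degrees), blade down, still clear of the holder (angle between the x axis of trowel_knob and the z axis of holder_seat, either way round below 0.25 rad and angle between trowel_knob's own x axis and vertical above 2.89 rad and height (world z) of trowel_knob above 0.275 m and contact force between the fingers and trowel above 30 N and distance between trowel_shoulder and holder_seat above 0.05 m), for 0.2 s.
At the end, for the whole second after the job is handed in: The trowel hangs, at most rocking faintly, in the empty holder, blade down and plumb within 8 degrees, its shoulder down on both prongs (within 6 mm in height), neck between them (within 8 mm of midway) and behind the upturned tips (angle between the x axis of trowel_knob and the z axis of holder_seat, either way round below 0.14 rad and z of trowel_shoulder in the frame of holder_seat between -0.005 and 0.006 m and y of trowel_shoulder in the frame of holder_seat between -0.008 and 0.008 m and x of trowel_shoulder in the frame of holder_seat between -0.02 and 0.032 m and height (world z) of trowel_knob above 0.27 m and linear speed of trowel below 0.06 m/s and angular speed of trowel below 0.6 rad/s); the robot touches nothing.
It fails at once if the seed tray is pushed more than 15 mm from its place (distance of seed_tray from where it was at the start of the episode above 0.015 m).
It fails at once if the planter is pushed more than 15 mm from its place (distance of planter from where it was at the start of the episode above 0.015 m).
It fails at once if the tamper is pushed more than 15 mm from its place (distance of tamper from where it was at the start of the episode above 0.015 m).
It also fails if it takes over 50 s, if anything falls off the work surface, if the arm or the gripper's body presses on something with over 40 N, if the wrist force passes 120 N, or if a joint passes its speed limit or range.

### The arm

A 6-joint arm with a two-finger parallel gripper is mounted at the origin on the work surface. World frame = base frame: x ahead of the robot, y to its left, z up, the work surface at z = 0. Lengths are in mm, angles in rad, forces in N, time in s.
With the tool pointing down it reaches from about 275 to 750 mm from the base axis. Payload 10.2 kg.
Tool frame: the origin (TCP) lies on the centre line of the jaws, within the pads' length; the fingertips stand 14 mm ahead of it and the grasp point (between the pads) lies 5 mm behind it; x points along the fingers, y is the direction in which the jaws open and shut, and the axes are right-handed (so a half turn about x gives the same grasp; the last joint's range is limited). The gripper opens to 88 mm and grips with 3 to 60 N. Pads are 18 mm wide; open, the fingers measure 123 mm over their backs; the gripper's body (75 mm by 187 mm) begins 45 mm behind the grasp point.
Start: joints at [0.994, 0.313, 1.498, -0, 1.331, -0.223], TCP at [181.907, 492.485, 252.72] pointing down, gripper open.
Joint ranges: [-2.94, 2.94], [-0.97, 2.17], [0.19, 2.56], [-1.23, 4.37], [0.02, 3.11], [-2.88, 2.88]. Speed limits (rad/s): [2.39, 2.39, 3.01, 3.14, 3.14, 3.14].

### API

Orientations are given as a rotation vector (axis times angle).
In Python, from station import bot gives the robot as it stands.
- The arm moves only by the tool apply_moves, never from a script. Its argument "moves" is a list of rows, each a list of 7 numbers: the shift along the tool's x, y, z in m, then the turn, a rotation vector about the tool's x, y, z in rad, then the closure in counts, from 0 (fully open) to 255 (shut). A call has 1 to 8 rows; each row shifts and turns the commanded pose from where the row before left it, along the tool's axes as they then stand; what a row does not reach is not made up. A row lasts 1/10 s, in which the tool goes at most 50 mm and 8.59 degrees, less where a joint would pass 70% of its speed; a pose out of reach is approached as far as the arm can. A call is refused whole if a number of a shift passes 0.05 or a number of a turn 0.15, either way. A call with a gripper value outside its range is refused whole. The fingers move at their own pace and stop on an object; "force" is the grip in N (left out, the last holds). Time passes only in rows, so rows that do not move let the fingers close. It gives the time, the measured TCP pose, the force and the opening at its end, in the units of the state.
- bot.sense(): the state, without advancing time (a new reading comes with each control period).
- bot.snapshot(name): name is "scene" or "top" or "wrist"; returns the picture (420x560x3 uint8, red, green, blue); there is no depth.
- bot.calibration(name): a dict with "fx", "fy", "cx", "cy" (pixels), "origin" and "attitude" of the camera in the world. Camera axes: x right, y up, looking along -z (the intrinsics and any distortion apply to the point x, -y, -z); pixel columns grow to the right and rows downward; lengths in mm; the calibration is good to about 2 mm. A picture is of the moment at which its call begins: read the wrist's pose just before it. calibration takes no time and is no camera call; for the wrist camera it gives the pose at the moment of the call.
- bot.sign_off(): hands the job in, once; it reports no verdict.
The state is a dict: "t": time; "q": joint angles; "qvel": joint speeds; "joint_efforts": joint torques, N m; "eef_pos": TCP position; "ee_rot": TCP orientation; "wrist_force": force on the tool from outside, world axes, zero at the start; "moment": the same for the moment, N m; "finger_gap": finger opening in mm.
Only numpy, scipy, OpenCV 4.12 (cv2) and the standard library are available. Lean on these libraries where they do the work, as an engineer would, in place of code of your own. Each camera call takes 0.05 s, during which the arm holds its last target.

## Working session

There is one attempt and no reset: what is moved stays moved. The work goes in short steps, Python scripts to look and compute and a tool call to move; the robot and the scene stay as the last step left them, time stands still between calls to the robot, and variables do not carry over. Pictures are saved under pics/ and viewed, and the job is handed in when it is done.

Besides the shell and the picture viewer there is one more tool, called after ">>>" as a command line: name --pt "numbers of a row" for each row, then --argument value for the rest. apply_moves: Moves the arm, as the interface text tells. Its arguments: {"type":"object","properties":{"moves":{"type":"array","items":{"type":"array","items":{"type":"number"}}},"force":{"type":"number"}},"required":["moves"]}

```bash
ls; mkdir -p pics; python3 - <<'E'
from station import bot
import cv2,numpy as np
s=bot.sense();print(s)
for n in("scene","top","wrist"):
    c=bot.calibration(n);print(n,c)
    im=bot.snapshot(n);cv2.imwrite(f"pics/{n}0.png",im[:,:,::-1])
E
```

```text
pics
{'t': 0.0, 'q': array([ 9.93605361e-01,  3.13404186e-01,  1.49844352e+00, -3.48179189e-05,
        1.33101008e+00, -2.23394359e-01]), 'qvel': array([-0.00127674, -0.00097217,  0.00245156, -0.00032528, -0.00033364,
        0.00133895]), 'joint_efforts': array([-1.17494048e-03, -4.02209938e+01, -2.52266425e+01,  6.93908427e-02,
        3.53025156e-02, -9.77172476e-05]), 'eef_pos': array([181.77517617, 492.27264949, 252.18208377]), 'ee_rot': array([ 0.27669067,  1.55337406, -0.27854959]), 'wrist_force': array([-0.62828522, -0.09680831,  0.68040456]), 'moment': array([0.05078013, 0.0144534 , 0.0057778 ]), 'finger_gap': 88.374926298237}
scene {'fx': 461.7909082699545, 'fy': 461.7909082699545, 'cx': 276.8215380125268, 'cy': 210.5867038835369, 'origin': array([1186.9299285 ,   24.06600269, 1206.10095457]), 'attitude': array([0.40804469, 0.43511618, 1.59555179])}
top {'fx': 380.3432426609618, 'fy': 380.3432426609618, 'cx': 281.74334330533117, 'cy': 215.63032387401853, 'origin': array([ 463.92410177,  -37.98435977, 1117.95276873]), 'attitude': array([ 0.0791521 , -0.06481123, -1.58813137])}
wrist {'fx': 292.65654532496035, 'fy': 292.65654532496035, 'cx': 286.00490589034774, 'cy': 209.87691769819475, 'origin': array([118.12759025, 516.25197437, 384.18126966]), 'attitude': array([-0.2380445 , -0.16303986,  1.20860711])}
```

View pics/scene0.png

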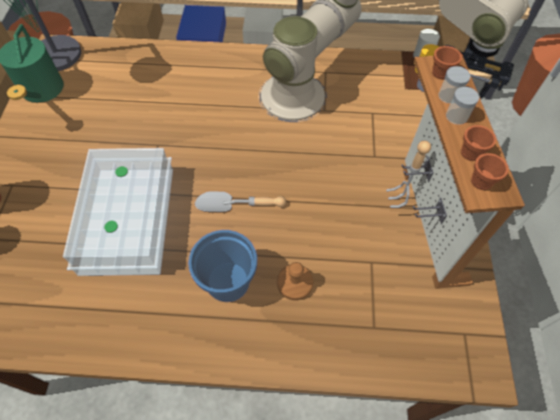

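View pics/top0.png

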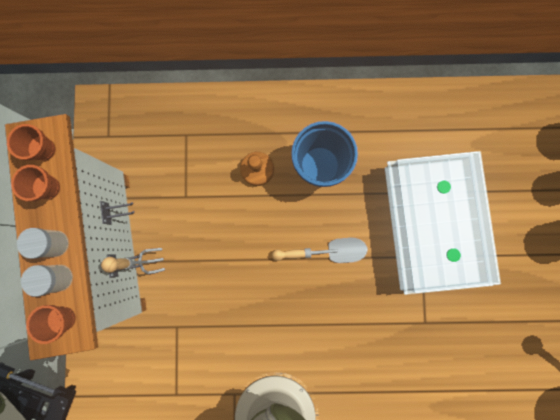

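View pics/wrist0.png

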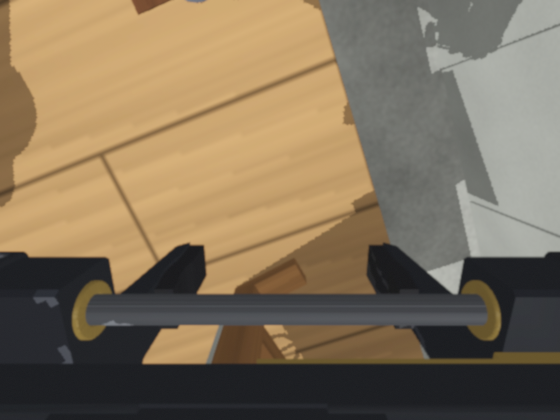

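```bash
cat > h.py <<'E'
import numpy as np,cv2
from scipy.spatial.transform import Rotation as R
from station import bot
def ray(c,u,v):
    d=np.array([(u-c['cx'])/c['fx'],-(v-c['cy'])/c['fy'],-1.])
    return c['origin'],R.from_rotvec(c['attitude']).apply(d)
def plane(c,u,v,z):
    o,d=ray(c,u,v); return o+d*(z-o[2])/d[2]
def proj(c,p):
    q=R.from_rotvec(c['attitude']).inv().apply(np.atleast_2d(p)-c['origin'])
    return np.c_[c['cx']+c['fx']*q[:,0]/-q[:,2], c['cy']+c['fy']*q[:,1]/q[:,2]]
def tri(*obs):
    A=np.zeros((3,3));b=np.zeros(3)
    L=[]
    for c,u,v in obs:
        o,d=ray(c,u,v);d=d/np.linalg.norm(d);P=np.eye(3)-np.outer(d,d);A+=P;b+=P@o;L.append((P,o))
    p=np.linalg.solve(A,b)
    return p,[np.linalg.norm(P@(p-o)) for P,o in L]
def crop(src,x,y,w,h,s,out):
    im=cv2.imread(src)[y:y+h,x:x+w]; cv2.imwrite(out,cv2.resize(im,None,fx=s,fy=s,interpolation=cv2.INTER_CUBIC))
E
python3 - <<'E'
from h import *
crop("pics/scene0.png",370,30,160,270,2.2,"pics/sb.png")
crop("pics/top0.png",0,100,180,260,2.2,"pics/tb.png")
crop("pics/top0.png",230,110,150,165,3.6,"pics/tt.png")
crop("pics/scene0.png",180,170,150,140,4,"pics/st.png")
a=cv2.imread("pics/sb.png");b=cv2.imread("pics/tb.png");print(a.shape,b.shape)
h=max(a.shape[0],b.shape[0]);f=lambda i:cv2.copyMakeBorder(i,0,h-i.shape[0],0,0,0)
cv2.imwrite("pics/b.png",np.hstack([f(a),f(b)]))
E
```

```text
(594, 352, 3) (572, 396, 3)
```

View pics/b.png

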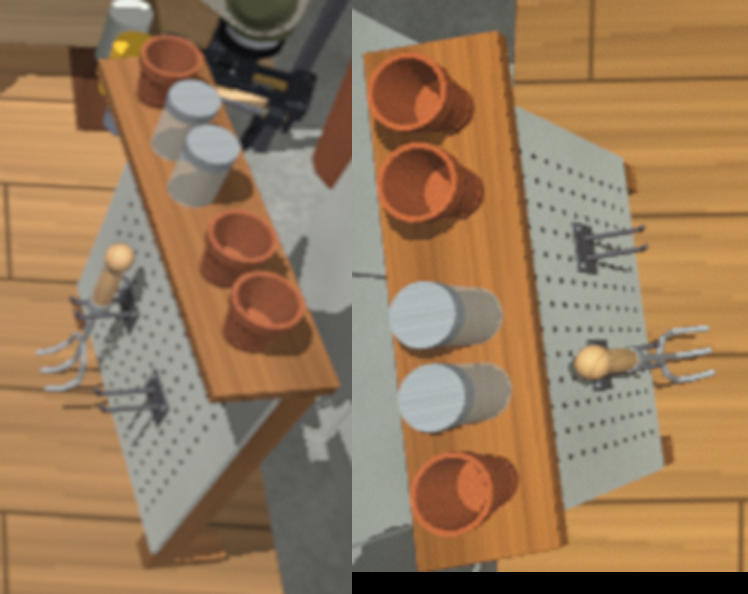

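View pics/tt.png

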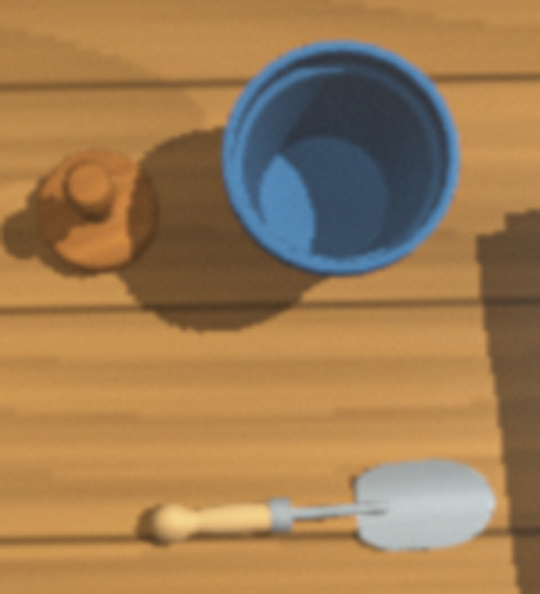

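View pics/st.png

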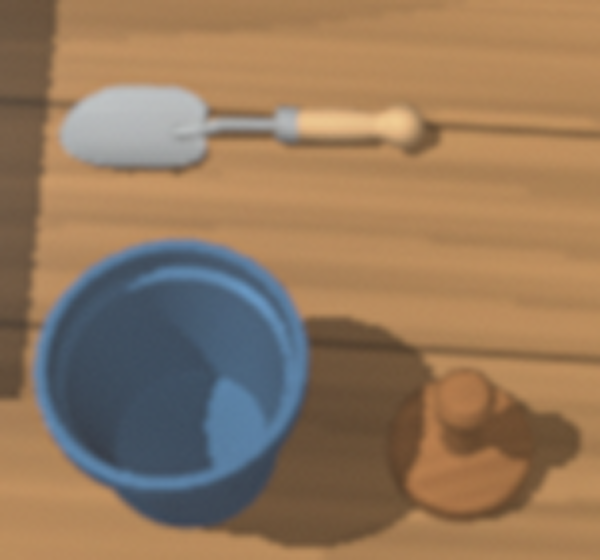

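```bash
python3 - <<'E'
from h import *
ct=bot.calibration("top");cs=bot.calibration("scene")
k=tri((ct,277.8,255.3),(cs,281,201.5));f=tri((ct,311.1,253.1),(cs,249.25,201.5));t=tri((ct,366.9,250.3),(cs,195.5,202.5))
print(k,f,t)
for c,p in((ct,[(277.8,255.3),(311.1,253.1)]),(cs,[(281,201.5),(249.25,201.5)])):
    for q in p: print(plane(c,*q,20))
print(tri((ct,109.1,264.5),(cs,424.1,146.8)))
print('board corners', )
crop("pics/scene0.png",385,130,75,110,7,"pics/sb.png")
crop("pics/top0.png",80,180,100,100,7,"pics/tb.png")
E
```

```text
(array([450.25037013, -13.58073935,  10.94956474]), [np.float64(1.7370755666839677), np.float64(1.7370755666839839)]) (array([ 454.84528641, -110.25576523,    7.94239195]), [np.float64(1.7527810259506018), np.float64(1.7527810259505943)]) (array([ 460.02749066, -276.21870354,   -7.66186004]), [np.float64(0.9727657320541273), np.float64(0.9727657320540967)])
[450.50614736 -15.49749761  20.        ]
[ 455.06875466 -111.20372317   20.        ]
[455.66257777 -11.57923328  20.        ]
[ 462.15645919 -107.164594     20.        ]
(array([440.68164781, 343.12023741, 294.7400951 ]), [np.float64(0.12426553077438719), np.float64(0.12426553077427353)])
board corners
```

View pics/sb.png

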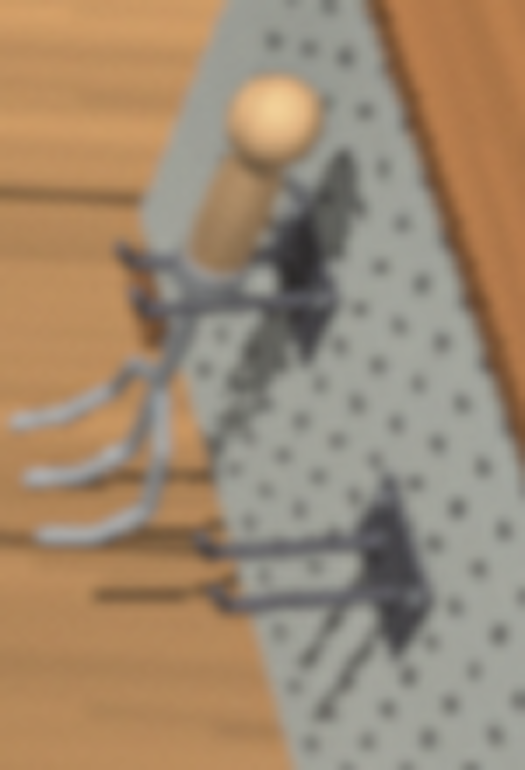

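View pics/tb.png

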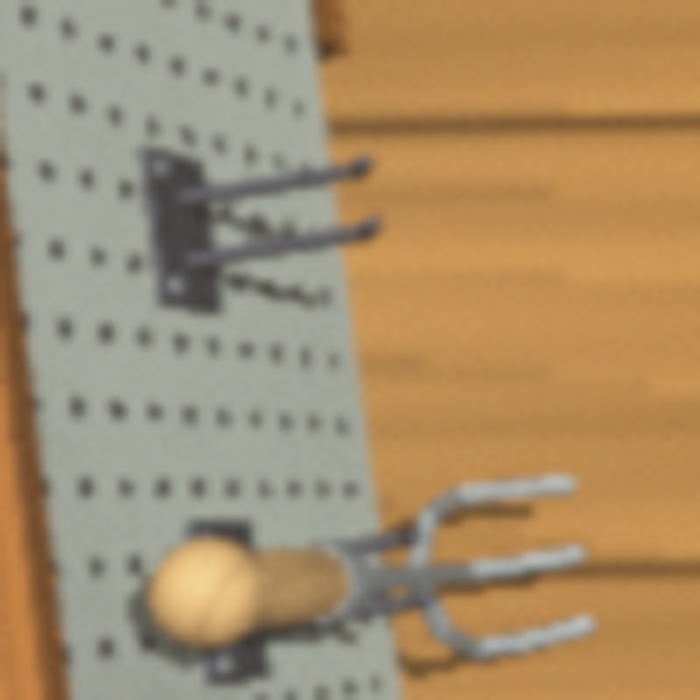

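```bash
python3 - <<'E'
from h import *
ct=bot.calibration("top");cs=bot.calibration("scene")
print('tipA',tri((ct,132.1,203.6),(cs,415.7,215.3)))
print('tipB',tri((ct,133.6,212.1),(cs,414.6,207.9)))
print('rtA',tri((ct,106.4,207.9),(cs,443.6,215.3)))
print('rtB',tri((ct,107.1,217.1),(cs,440,207.1)))
for n,c,L in(('top',ct,[(132.1,203.6),(133.6,212.1)]),('sc',cs,[(415.7,215.3),(414.6,207.9)])):
    for q in L: print(n,plane(c,*q,207))
for n,c,L in(('top',ct,[(106.4,207.9),(107.1,217.1)]),('sc',cs,[(443.6,215.3),(440,207.1)])):
    for q in L: print(n,plane(c,*q,197))
# shelf front edge top corners top view / scene
s=2.2
print(tri((ct,(505-352)/s,100+30/s),(cs,370+210/s,30+398/s)))
print(tri((ct,(565-352)/s,100+545/s),(cs,370+98/s,30+60/s)))
E
```

```text
tipA (array([584.53990845, 334.26722662, 200.20487019]), [np.float64(0.12135808138940485), np.float64(0.12135808138937994)])
tipB (array([563.47870438, 331.7430955 , 200.37587218]), [np.float64(1.6021978402025683), np.float64(1.6021978402025268)])
rtA (array([575.97132368, 404.18835292, 192.03754786]), [np.float64(3.1409821825907884), np.float64(3.1409821825905215)])
rtB (array([553.05629106, 398.74519928, 194.58649999]), [np.float64(1.3526977819076074), np.float64(1.352697781907574)])
top [583.65596573 331.38203935 207.        ]
top [562.88693299 327.37242906 207.        ]
sc [588.56851033 332.29659865 207.        ]
sc [567.04201787 331.36589207 207.        ]
top [575.58658008 398.38635258 197.        ]
top [552.9368117  396.12375063 197.        ]
sc [577.80884743 405.63833336 197.        ]
sc [554.05156149 399.27595437 197.        ]
(array([718.68563813, 351.13348442, 450.35629298]), [np.float64(1.1793440117317928), np.float64(1.1793440117318557)])
(array([303.98336127, 288.96143838, 453.29479887]), [np.float64(1.2399204479965527), np.float64(1.2399204479964923)])
```

```bash
cat >> h.py <<'E'
import json,os
def st():
    s=bot.sense(); p=s['eef_pos'];r=R.from_rotvec(s['ee_rot'])
    L=json.load(open('log.json')) if os.path.exists('log.json') else []
    L.append([list(s['q']),list(p),list(s['ee_rot'])]);json.dump(L,open('log.json','w'))
    return s,p,r
def delta(p0,r0,p1,r1):
    """tool-frame shift (m) if shift is done first, then turn"""
    return r0.inv().apply(np.array(p1)-p0)/1000,(r0.inv()*r1).as_rotvec()
def frame(x,y):
    x=np.array(x,float);x/=np.linalg.norm(x);y=np.array(y,float);y-=x*(x@y);y/=np.linalg.norm(y)
    return R.from_matrix(np.c_[x,y,np.cross(x,y)])
E
python3 - <<'E'
from h import *
s,p,r=st(); print(r.as_matrix().round(3)); print(s['q'])
c=bot.calibration('wrist'); print(r.inv().apply(c['origin']-p).round(1))
print((r.inv()*R.from_rotvec(c['attitude'])).as_matrix().round(2))
for yy in((1,.05,0),(-1,-.05,0)):
    print(delta(p,r,[182,300,252],frame([0,0,-1],yy)))
E
```

```text
[[-0.     0.346  0.938]
 [-0.001  0.938 -0.346]
 [-1.    -0.001 -0.   ]]
[ 9.93600037e-01  3.13305416e-01  1.49819912e+00 -8.79730144e-06
  1.33097743e+00 -2.23413572e-01]
[-131.9    0.3  -68.1]
[[ 0.    0.27 -0.96]
 [ 1.    0.    0.  ]
 [ 0.   -0.96 -0.27]]
(array([ 0.00046879, -0.18037811,  0.06680576]), array([1.16705723e+00, 3.40362165e-04, 8.78256027e-04]))
(array([ 0.00046879, -0.18037811,  0.06680576]), array([-1.97453520e+00, -9.81035729e-04,  3.80193742e-04]))
```

>>> apply_moves --pt "0 -0.045 0.0167 0 0 0 0" --pt "0 -0.045 0.0167 0 0 0 0" --pt "0 -0.045 0.0167 0 0 0 0" --pt "0 -0.045 0.0167 0 0 0 0" --pt "0 0 0 0.146 0 0 0" --pt "0 0 0 0.146 0 0 0" --pt "0 0 0 0.146 0 0 0" --pt "0 0 0 0.146 0 0 0"

```text
t: 0.95
eef_pos: [182.2, 300.3, 252.7]
ee_rot: [0.736, 1.442, -0.736]
wrist_force: [0.0, 0.6, -0.2]
finger_gap: 87.9
```

```bash
python3 - <<'E'
from h import *
s,p,r=st(); print(s['t'],p,s['q'].round(3)); print(r.as_matrix().round(3))
print(delta(p,r,[452,-14,200],frame([0,0,-1],(1,.05,0))))
E
```

```text
0.95 [182.16690239 300.33227663 252.7052132 ] [ 0.688 -0.086  1.95   0.     1.278  0.061]
[[-0.     0.81   0.586]
 [-0.     0.586 -0.81 ]
 [-1.    -0.    -0.   ]]
(array([0.05270079, 0.03421139, 0.41284952]), array([ 5.76735478e-01, -3.94790229e-06,  1.97085069e-05]))
```

>>> apply_moves --pt "0 0 0 0.144 0 0 0" --pt "0 0 0 0.144 0 0 0" --pt "0 0 0 0.144 0 0 0" --pt "0 0 0 0.144 0 0 0" --pt "0 0.03 0.036 0 0 0 0" --pt "0 0.03 0.036 0 0 0 0" --pt "0 0.03 0.036 0 0 0 0" --pt "0 0.03 0.036 0 0 0 0"

```text
t: 1.75
eef_pos: [311.0, 162.0, 252.8]
ee_rot: [1.167, 1.235, -1.166]
wrist_force: [1.1, 0.8, 0.5]
finger_gap: 88.4
```

>>> apply_moves --pt "0 0.03 0.036 0 0 0 0" --pt "0 0.03 0.036 0 0 0 0" --pt "0 0.03 0.036 0 0 0 0" --pt "0 0.03 0.03 0 0 0 0" --pt "0 0.014 0.03 0 0 0 0" --pt "0 0 0 0 0 0 0"

```text
t: 2.35
eef_pos: [454.8, 0.7, 252.0]
ee_rot: [1.169, 1.235, -1.17]
wrist_force: [-0.5, 0.5, -0.2]
finger_gap: 88.0
```

```bash
python3 - <<'E'
from h import *
s,p,r=st(); print(s['t'],p,s['q'].round(3)); print(r.as_matrix().round(3))
cv2.imwrite('pics/w1.png',bot.snapshot('wrist')[:,:,::-1])
E
```

```text
2.35 [454.81318558   0.73264551 252.0322606 ] [-2.570e-01  1.580e-01  1.696e+00 -1.000e-03  1.288e+00 -3.100e-01]
[[-0.001  0.999  0.053]
 [-0.     0.053 -0.999]
 [-1.    -0.001  0.   ]]
```

View pics/w1.png

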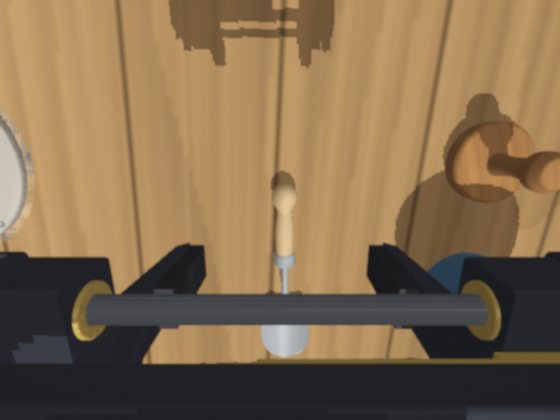

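```bash
python3 - <<'E'
from h import *
s,p,r=st();c=bot.calibration('wrist')
im=cv2.imread('pics/w1.png');crop('pics/w1.png',240,170,90,110,5,'pics/w1c.png')
print(plane(c,284,198,17),plane(c,285,264,20),plane(c,285,225,20))
E
```

```text
[452.40654649 -15.62300673  17.        ] [ 458.54351787 -107.03192774   20.        ] [455.59064002 -51.13079493  20.        ]
```

View pics/w1c.png

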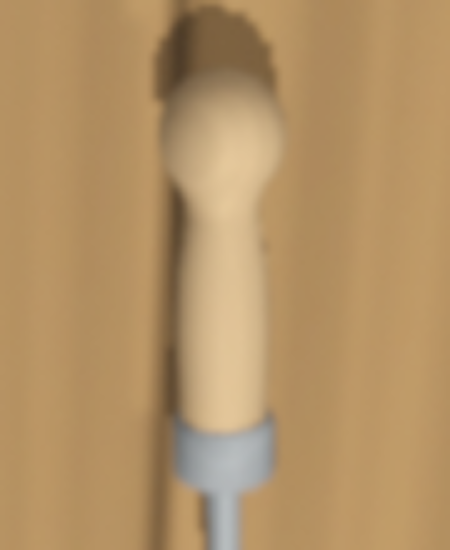

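>>> apply_moves --pt "0.04 -0.0016 0.008 0 0 0 0" --pt "0.04 -0.0016 0.008 0 0 0 0" --pt "0.04 0 0 0 0 0 0" --pt "0.04 0 0 0 0 0 0" --pt "0.02 0 0 0 0 0 0" --pt "0.02 0 0 0 0 0 0" --pt "0 0 0 0 0 0 0"

```text
t: 3.1
eef_pos: [449.6, -11.4, 51.2]
ee_rot: [1.165, 1.24, -1.169]
wrist_force: [0.3, -0.1, 0.1]
finger_gap: 88.2
```

```bash
python3 - <<'E'
from h import *
s,p,r=st(); print(s['t'],p,s['q'].round(3))
c=bot.calibration('wrist')
cv2.imwrite('pics/w2.png',bot.snapshot('wrist')[:,:,::-1])
print(proj(c,[[452.5,-15.6,17]]))
E
```

```text
3.1 [449.64869883 -11.44845022  51.16944729] [-0.287  0.441  1.932  0.     0.772 -0.345]
[[289.17324245 251.90654673]]
```

View pics/w2.png

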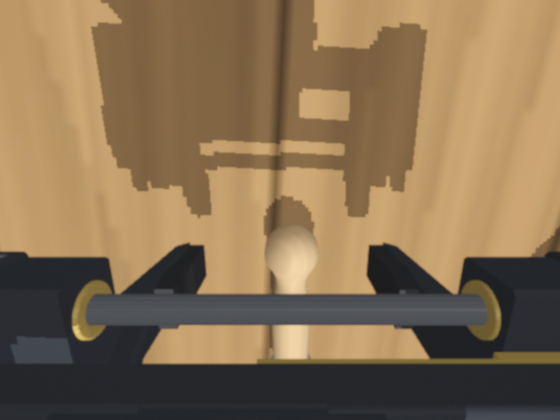

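```bash
python3 - <<'E'
from h import *
s,p,r=st(); print(s['t'],p)
c=bot.calibration('wrist');print(plane(c,291,253,17))
print(delta(p,r,[453,-15.6,17],frame([0,0,-1],(1,.055,0))))
E
```

```text
3.15 [450.54369384 -11.79077656  52.53883979]
[454.68784674 -17.2309631   17.        ]
(array([0.03553162, 0.00229755, 0.00397217]), array([ 0.0029473 , -0.00076294,  0.0018516 ]))
```

>>> apply_moves --pt "0 0.003 0.0045 0 0 0 0" --pt "0.01 0 0 0 0 0 0" --pt "0.01 0 0 0 0 0 0" --pt "0.01 0 0 0 0 0 0" --pt "0.004 0 0 0 0 0 0" --pt "0 0 0 0 0 0 0"

```text
t: 3.75
eef_pos: [454.1, -16.9, 18.0]
ee_rot: [1.167, 1.237, -1.168]
wrist_force: [0.7, 0.6, -0.7]
finger_gap: 88.1
```

```bash
python3 - <<'E'
from h import *
s,p,r=st(); print(s['t'],p,s['wrist_force'])
E
```

```text
3.75 [454.13708519 -16.88552719  18.02356655] [ 0.71065737  0.60410885 -0.65367412]
```

Close with a firm grip.

>>> apply_moves --pt "0 0 0 0 0 0 255" --pt "0 0 0 0 0 0 255" --pt "0 0 0 0 0 0 255" --pt "0 0 0 0 0 0 255" --pt "0 0 0 0 0 0 255" --pt "0 0 0 0 0 0 255" --force 50

```text
t: 4.35
eef_pos: [454.6, -17.0, 18.8]
ee_rot: [1.167, 1.236, -1.167]
wrist_force: [-0.6, 0.0, -0.3]
finger_gap: 41.9
```

>>> apply_moves --pt "0 0 0 0 0 0 255" --pt "0 0 0 0 0 0 255" --pt "0 0 0 0 0 0 255" --pt "0 0 0 0 0 0 255"

```text
t: 4.75
eef_pos: [454.5, -17.0, 18.7]
ee_rot: [1.167, 1.236, -1.167]
wrist_force: [-0.3, 0.4, 0.3]
finger_gap: 32.0
```

>>> apply_moves --pt "-0.02 0 0 0 0 0 255" --pt "-0.03 0 0 0 0 0 255" --pt "-0.04 0 0 0 0 0 255" --pt "-0.04 0 0 0 0 0 255" --pt "-0.04 0 0 0 0 0 255" --pt "-0.04 0 0 0 0 0 255" --pt "-0.04 0 0 0 0 0 255" --pt "-0.04 0 0 0 0 0 255"

```text
t: 5.55
eef_pos: [454.0, -16.7, 310.1]
ee_rot: [1.167, 1.237, -1.167]
wrist_force: [-0.1, -0.4, -3.3]
finger_gap: 32.1
```

>>> apply_moves --pt "-0.03 0 0 0 0.14 0 255" --pt "-0.01 0 0 0 0.14 0 255" --pt "0 0 0 0 0.14 0 255" --pt "0 0 0 0 0.14 0 255"

```text
t: 5.95
eef_pos: [454.6, -18.7, 349.0]
ee_rot: [1.559, 1.648, -0.856]
wrist_force: [0.1, -0.2, -3.3]
finger_gap: 32.0
```

```bash
python3 - <<'E'
from h import *
s,p,r=st(); print(s['t'],p,s['q'].round(3),s['wrist_force'],s['finger_gap']);print(r.as_matrix().round(3))
a=bot.snapshot('wrist')[:,:,::-1];b=bot.snapshot('scene')[:,:,::-1]
cv2.imwrite('pics/w3.png',np.hstack([a[::,::],b])[::,::]) if 0 else None
cv2.imwrite('pics/w3.png',cv2.resize(np.hstack([a,b]),(800,300)))
E
```

```text
5.95 [454.62434061 -18.71093345 349.04789125] [-0.545  0.181  1.51   0.468  1.77  -0.583] [ 0.07045838 -0.16851155 -3.3038681 ] 31.95048913670274
[[-0.029  0.998  0.049]
 [ 0.534  0.057 -0.843]
 [-0.845  0.001 -0.535]]
```

View pics/w3.png

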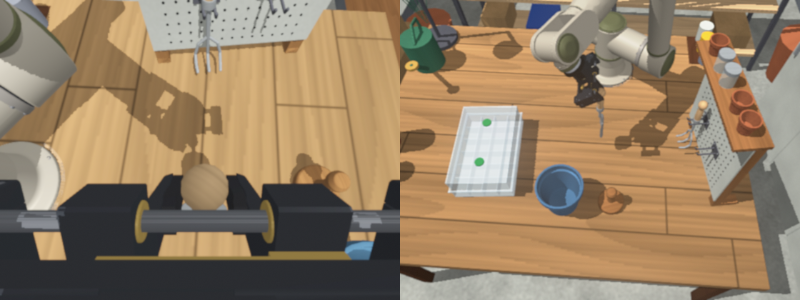

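>>> apply_moves --pt "0 0 0 0 0.12 0 255" --pt "0 0 0 0 0.12 0 255" --pt "0 0 0 0 0.12 0 255" --pt "0 0 0 0 0.12 0 255" --pt "0 0 0 0 0 0 255"

```text
t: 6.55
eef_pos: [454.5, -18.5, 346.9]
ee_rot: [1.863, 1.973, -0.511]
wrist_force: [-0.3, 0.6, -2.5]
finger_gap: 31.6
```

```bash
python3 - <<'E'
from h import *
s,p,r=st(); print(s['t'],p,s['q'].round(3),s['wrist_force'],s['finger_gap']);print(r.as_matrix().round(3))
a=bot.snapshot('top')[:,:,::-1];b=bot.snapshot('scene')[:,:,::-1]
cv2.imwrite('pics/w4.png',cv2.resize(np.hstack([a[60:360,180:480],b[30:330,130:430]]),(800,400)))
E
```

```text
6.55 [454.46639435 -18.51073767 346.88099488] [-0.668  0.31   1.559  0.779  1.982 -0.672] [-0.34367729  0.64164618 -2.47027587] 31.60423190040087
[[-0.051  0.998  0.025]
 [ 0.861  0.056 -0.506]
 [-0.506 -0.005 -0.862]]
```

View pics/w4.png

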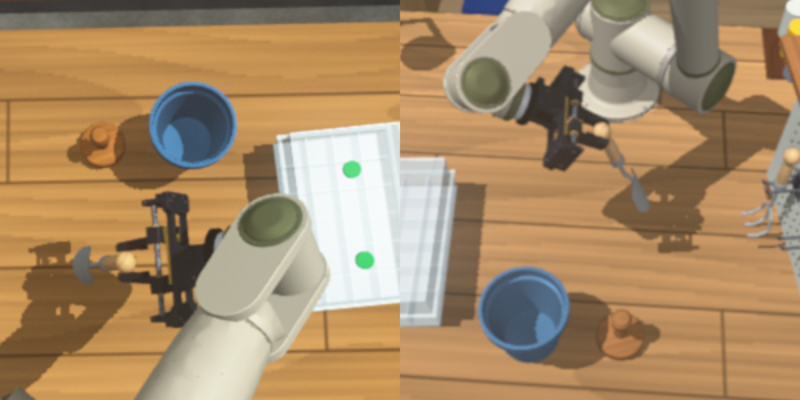

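>>> apply_moves --pt "0 0 0 0 0 0 255" --pt "0 0 0 0 0 0 255" --pt "0 0 0 0 0 0 255" --pt "0 0 0 0 0 0 255" --force 12

```text
t: 7.05
eef_pos: [454.6, -18.3, 348.8]
ee_rot: [1.861, 1.97, -0.507]
wrist_force: [0.6, -0.8, -2.8]
finger_gap: 33.3
```

>>> apply_moves --pt "0 0 0 0 0 0 255" --pt "0 0 0 0 0 0 255" --pt "0 0 0 0 0 0 255" --pt "0 0 0 0 0 0 255" --pt "0 0 0 0 0 0 255" --pt "0 0 0 0 0 0 255" --force 6

```text
t: 7.65
eef_pos: [454.6, -18.4, 348.6]
ee_rot: [1.862, 1.971, -0.506]
wrist_force: [0.2, -0.6, -2.3]
finger_gap: 33.1
```

```bash
python3 - <<'E'
from h import *
s,p,r=st(); print(s['t'],p,s['wrist_force'],s['finger_gap'])
a=bot.snapshot('top')[:,:,::-1];b=bot.snapshot('scene')[:,:,::-1]
cv2.imwrite('pics/t5.png',a);cv2.imwrite('pics/s5.png',b)
cv2.imwrite('pics/w5.png',cv2.resize(np.hstack([a[180:330,200:350],b[60:210,200:350]]),(800,400),interpolation=cv2.INTER_CUBIC))
E
```

```text
7.65 [454.62386041 -18.40680658 348.60811986] [ 0.22662969 -0.64111453 -2.34839402] 33.0790674583508
```

View pics/w5.png

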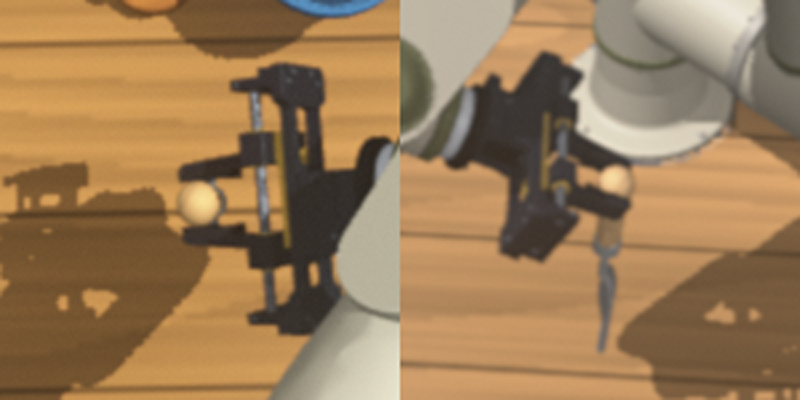

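```bash
cat >> h.py <<'E'
def lean(c,knob,yax,u,v):
    """intersect ray with plane through knob normal to jaw axis -> vector, lean angle from plumb deg (+ toward board side)"""
    o,d=ray(c,u,v); n=yax; x=o+d*((knob-o)@n)/(d@n); w=x-knob
    h=np.cross(n,[0,0,1]);h/=np.linalg.norm(h);h=h if h[1]>0 else -h
    return w, np.degrees(np.arctan2(w@h,-w[2]))
E
python3 - <<'E'
from h import *
s,p,r=st();c=bot.calibration('scene');M=r.as_matrix()
k=p-M[:,0]*1
print(proj(c,k),proj(bot.calibration('top'),k))
print(plane(c,281.7,127.5,k[2]))
k2,e=tri((bot.calibration('top'),200+200/2.667,180+203/2.667),(c,281.7,127.5));print(k2,e)
for kk in(k,k2): print(lean(c,kk,M[:,1],275.7,191.2), lean(c,kk,M[:,1],200+208/2.667,60+250/2.667))
E
```

```text
[[279.00279578 129.10038637]] [[276.34044692 255.24821199]]
[449.25128656 -13.14102151 349.12487066]
[452.89921812 -14.81817613 353.12760934] [np.float64(1.860615791119058), np.float64(1.8606157911190546)]
(array([   0.471208  ,   -8.27265586, -274.49349565]), np.float64(-1.7290479733073927)) (array([  0.12187177,  -2.13989926, -96.50261598]), np.float64(-1.272356060734681))
(array([   0.73298059,  -12.86677253, -280.85219056]), np.float64(-2.6273228486109024)) (array([   0.38291698,   -6.72124624, -102.49069667]), np.float64(-3.7580989905200375))
```

>>> apply_moves --pt "0 0 0 0 0 0 255" --pt "0 0 0 0 0 0 255" --pt "0 0 0 0 0 0 255" --pt "0 0 0 0 0 0 255" --pt "0 0 0 0 0 0 255" --pt "0 0 0 0 0 0 255" --force 50

```text
t: 8.35
eef_pos: [454.6, -18.4, 348.6]
ee_rot: [1.862, 1.971, -0.506]
wrist_force: [-0.1, -0.5, -1.8]
finger_gap: 31.8
```

```bash
python3 - <<'E'
from h import *
s,p,r=st();M=r.as_matrix(); print(s['t'],s['finger_gap'])
y=np.array([.989,.148,0]); x=np.array([-.148,.989,0])
# target orientation: 30deg below horizontal, jaw along +board
th=np.radians(30.)
T=frame(x*np.cos(th)-np.array([0,0,1])*np.sin(th),y)
print((r.inv()*T).as_rotvec(), (T*r.inv()).as_rotvec())
seat=np.array([569.5,363,200])
pre=seat-x*110+[0,0,95+32]
print('pre',pre,'delta world',pre-p)
L=np.array(bot.sense()['q']);print(L.round(3))
E
```

```text
8.35 31.759457496456214
[-0.04605969  0.00721697 -0.07915742] [0.00718347 0.00076088 0.09158218]
pre [585.78 254.21 327.  ] delta world [131.14737792 272.6247829  -21.63313546]
[-0.668  0.308  1.557  0.782  1.983 -0.673]
```

>>> apply_moves --pt "0 0 0 -0.046 0.007 -0.079 255" --pt "0.0276 0.0139 -0.016 0 0 0 255" --pt "0.0276 0.0139 -0.016 0 0 0 255" --pt "0.0276 0.0139 -0.016 0 0 0 255" --pt "0.0276 0.0139 -0.016 0 0 0 255" --pt "0.0276 0.0139 -0.016 0 0 0 255" --pt "0 0 0 0 0 0 255"

```text
t: 9.05
eef_pos: [499.4, 152.7, 349.0]
ee_rot: [1.762, 2.053, -0.471]
wrist_force: [0.2, -0.3, -2.3]
finger_gap: 32.1
```

```bash
python3 - <<'E'
from h import *
s,p,r=st();M=r.as_matrix(); print(s['t'],p,s['q'].round(3),s['finger_gap']);print(M.round(3))
pre=[585.8,254.2,327]
print(M.T@(pre-p))
E
```

```text
9.05 [499.35462724 152.67692492 349.01965972] [-0.31   0.345  1.508  0.922  1.804 -0.488] 32.144075371695116
[[-0.132  0.988  0.076]
 [ 0.856  0.152 -0.494]
 [-0.499  0.    -0.866]]
[ 86.56163604 100.86109328 -24.4688718 ]
```

>>> apply_moves --pt "0.018 0.02 -0.005 0 0 0 255" --pt "0.018 0.02 -0.005 0 0 0 255" --pt "0.017 0.02 -0.005 0 0 0 255" --pt "0.017 0.02 -0.005 0 0 0 255" --pt "0.017 0.02 -0.005 0 0 0 255" --pt "0 0 0 0 0 0 255"

```text
t: 9.65
eef_pos: [586.2, 252.5, 325.7]
ee_rot: [1.764, 2.052, -0.474]
wrist_force: [-0.2, -0.7, -2.9]
finger_gap: 32.0
```

```bash
python3 - <<'E'
from h import *
s,p,r=st();M=r.as_matrix(); print(s['t'],p,s['q'].round(3),s['finger_gap']);print(M.round(3))
for n in('top','scene','wrist'): cv2.imwrite(f'pics/{n}6.png',bot.snapshot(n)[:,:,::-1])
crop('pics/top6.png',80,150,150,150,4,'pics/t6.png');crop('pics/scene6.png',350,100,130,150,4,'pics/s6.png')
E
```

```text
9.65 [586.22584416 252.52820141 325.7333802 ] [-0.104  0.554  1.256  1.001  1.665 -0.334] 32.02470545400103
[[-0.13   0.989  0.074]
 [ 0.856  0.15  -0.494]
 [-0.5   -0.001 -0.866]]
```

View pics/t6.png

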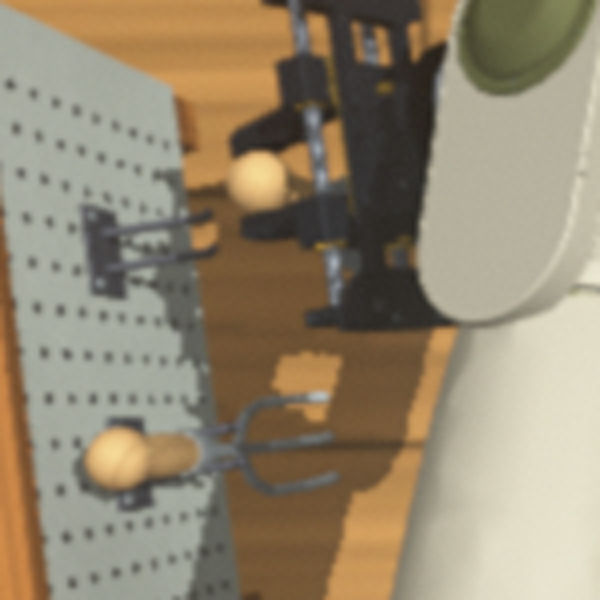

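View pics/s6.png

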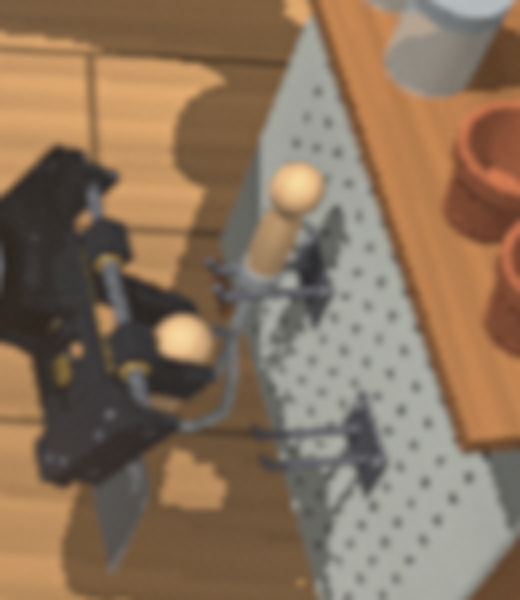

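View pics/wrist6.png

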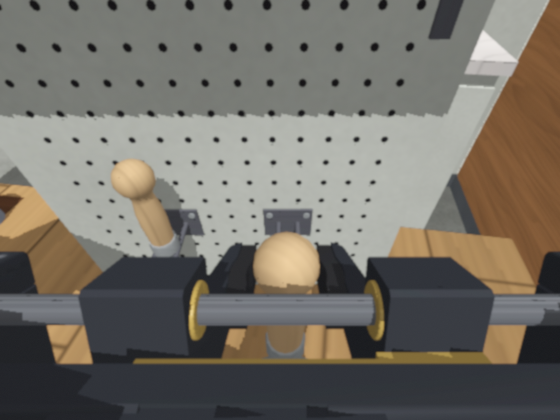

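```bash
python3 - <<'E'
from h import *
s,p,r=st();M=r.as_matrix();ct,cs,cw=[bot.calibration(n) for n in('top','scene','wrist')]
a,e=tri((ct,144.5,195.25),(cs,396.5,185));b,e2=tri((ct,109,264.5),(cs,424.25,147))
print('knob',a,e,'tcp',p,'rake',b,e2)
u=np.array([.989,.148,0]);n=np.array([-.148,.989,0])
d=a-b;print('along',d@u,'in',d@n,'z',d[2])
print('wrist: knob ray at its height',plane(cw,287,266,p[2]),' rake knob',plane(cw,133,180,295))
# shelf bottom edge / plate bolts
crop('pics/wrist6.png',210,190,150,180,4,'pics/w6.png')
E
```

```text
knob [584.68840825 256.83398589 329.31514861] [np.float64(0.8230687243464816), np.float64(0.823068724346553)] tcp [585.52972047 250.56026436 326.84289014] rake [440.66302702 343.69990238 293.96771183] [np.float64(0.11966147305197161), np.float64(0.11966147305194713)]
along 129.5849463958084 in -107.22614783004819 z 35.34743677712555
wrist: knob ray at its height [586.50492207 254.01620096 326.84289014]  rake knob [443.46095119 340.07826661 295.        ]
```

View pics/w6.png

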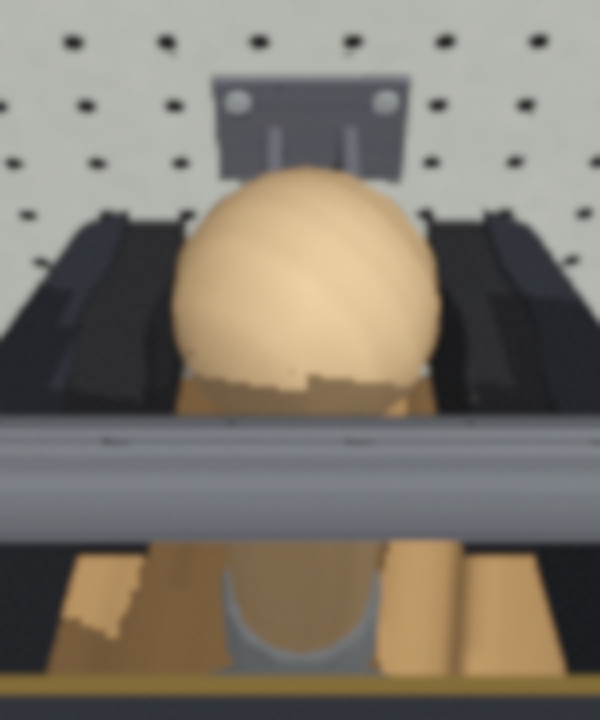

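```bash
python3 - <<'E'
from h import *
s,p,r=st();M=r.as_matrix();ct,cs,cw=[bot.calibration(n) for n in('top','scene','wrist')]
k=np.array([585.3,254,327.5])
print(lean(cs,k,M[:,1],378,242.5),lean(cs,np.array([584.7,256.8,329.3]),M[:,1],378,242.5))
# ferrule front rim bottom visible in wrist at crop (303,655)-> 
print('ferrule rim', lean(cw,k,M[:,1],210+303/4,190+665/4))
u=np.array([.989,.148,0]);n=np.array([-.148,.989,0])
# plate bolts: plane of board face
face=np.array([569.5,363,0])+n*40
for uv in((210+238/4,190+101/4),(210+386/4,190+101/4)):
    o,d=ray(cw,*uv);x=o+d*((face-o)@n)/(d@n);print(x,'along rel knob',(x-k)@u)
E
```

```text
(array([  -2.72318904,   17.2119099 , -292.08084597]), np.float64(3.414181542731753)) (array([  -2.31804501,   14.49159486, -294.25829806]), np.float64(2.855047152498436))
ferrule rim (array([  -5.00799341,   32.69765593, -238.46863721]), np.float64(7.8972794997091045))
[544.65897042 399.72854158 204.77306208] along rel knob -18.626154102509826
[587.24614558 406.10154656 204.62291937] along rel knob 24.43576686479739
```

```bash
python3 - <<'E'
from h import *
s,p,r=st();cs=bot.calibration('scene')
k=np.array([585.3,254,327.5]);u=np.array([.989,.148,0]);n=np.array([-.148,.989,0])
for z in(60,66,75):
    w=plane(cs,378,242.5,z)-k;print(w,w@u,w@n,np.degrees(np.arctan2(w@n,-w[2])))
E
```

```text
[   9.96643413   12.02257879 -267.5       ] 11.63614501133027 10.41529817655588 2.2297246550336385
[  13.06387589   10.75590202 -261.5       ] 14.512046757057268 8.704133468246997 1.906409398523108
[  17.71003854    8.85588687 -252.5       ] 18.82589937564793 6.137386405783623 1.3923845994365336
```

>>> apply_moves --pt "0.004 0.001 0.007 0 0 0 255" --pt "0.013 0 -0.0075 0 0 0 255" --pt "0.013 0 -0.0075 0 0 0 255" --pt "0.013 0 -0.0075 0 0 0 255" --pt "0 0 0 0 0 0 255"

```text
t: 10.3
eef_pos: [578.9, 298.3, 319.3]
ee_rot: [1.763, 2.052, -0.472]
wrist_force: [0.2, -0.1, -2.4]
finger_gap: 32.0
```

```bash
python3 - <<'E'
from h import *
s,p,r=st();M=r.as_matrix(); print(s['t'],p,s['wrist_force'],s['finger_gap'])
for n in('top','scene','wrist'): cv2.imwrite(f'pics/{n}7.png',bot.snapshot(n)[:,:,::-1])
crop('pics/top7.png',90,170,100,100,4,'pics/t7.png');crop('pics/scene7.png',360,130,100,120,4,'pics/s7.png');crop('pics/wrist7.png',210,140,150,230,2.2,'pics/w7.png')
I=[cv2.imread(f'pics/{a}7.png') for a in'tsw'];h=max(i.shape[0] for i in I)
cv2.imwrite('pics/c7.png',cv2.resize(np.hstack([cv2.copyMakeBorder(i,0,h-i.shape[0],0,0,0) for i in I]),None,fx=.7,fy=.7))
E
```

```text
10.3 [578.90509448 298.3005411  319.30410987] [ 0.15181086 -0.12973338 -2.40146594] 32.01619075970115
```

View pics/c7.png

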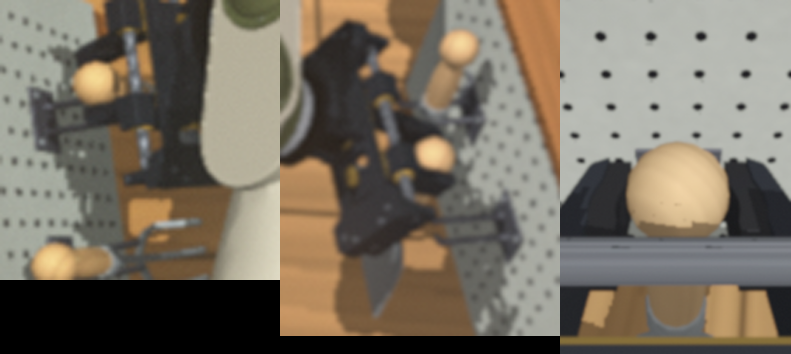

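>>> apply_moves --pt "0.0087 0 -0.005 0 0 0 255" --pt "0.0087 0 -0.005 0 0 0 255" --pt "0.0087 0 -0.005 0 0 0 255" --pt "0 0 0 0 0 0 255"

```text
t: 10.85
eef_pos: [574.9, 327.1, 318.9]
ee_rot: [1.764, 2.051, -0.473]
wrist_force: [0.5, 0.5, -2.0]
finger_gap: 31.6
```

```bash
python3 - <<'E'
from h import *
s,p,r=st();M=r.as_matrix(); print(s['t'],p,s['wrist_force'],s['finger_gap'])
for n in('top','scene','wrist'): cv2.imwrite(f'pics/{n}8.png',bot.snapshot(n)[:,:,::-1])
crop('pics/top8.png',90,180,80,80,5,'pics/t8.png');crop('pics/scene8.png',380,150,80,80,5,'pics/s8.png')
cv2.imwrite('pics/c8.png',np.hstack([cv2.imread(f'pics/{a}8.png') for a in 'ts']))
E
```

```text
10.85 [574.93224857 327.14254086 318.93710925] [ 0.51537623  0.48533823 -2.02734075] 31.593556544963977
```

View pics/c8.png

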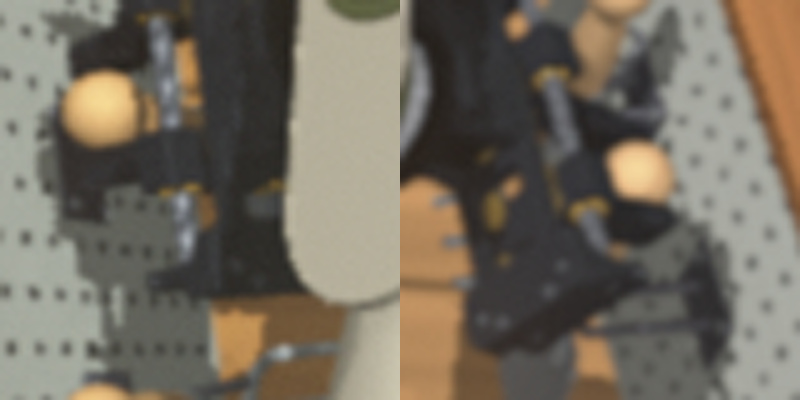

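View pics/wrist8.png

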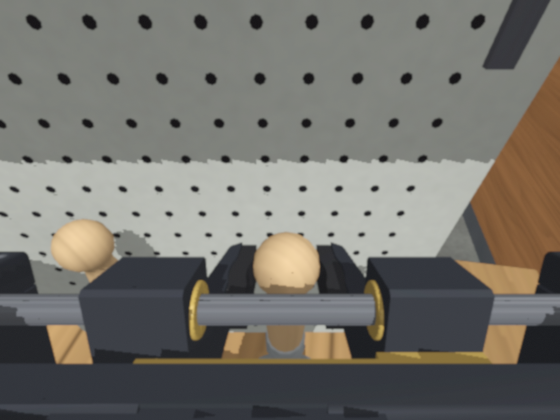

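>>> apply_moves --pt "0.008 0 -0.0047 0 0 0 255" --pt "0.008 0 -0.0047 0 0 0 255" --pt "0.008 0 -0.0047 0 0 0 255" --pt "0 0 0 0 0 0 255"

```text
t: 11.4
eef_pos: [570.8, 354.6, 319.1]
ee_rot: [1.764, 2.051, -0.473]
wrist_force: [0.1, 0.2, -2.4]
finger_gap: 31.8
```

```bash
python3 - <<'E'
from h import *
s,p,r=st();M=r.as_matrix(); print(s['t'],p,s['wrist_force'],s['finger_gap'])
for n in('top','scene','wrist'): cv2.imwrite(f'pics/{n}9.png',bot.snapshot(n)[:,:,::-1])
crop('pics/top9.png',80,180,100,100,4,'pics/t9.png');crop('pics/scene9.png',380,120,100,100,4,'pics/s9.png')
cv2.imwrite('pics/c9.png',np.hstack([cv2.imread(f'pics/{a}9.png') for a in 'ts']))
crop('pics/wrist9.png',210,210,150,160,4,'pics/w9.png')
E
```

```text
11.4 [570.8136948  354.59801416 319.12580833] [ 0.05595869  0.22050213 -2.44524202] 31.83109734423333
```

View pics/c9.png

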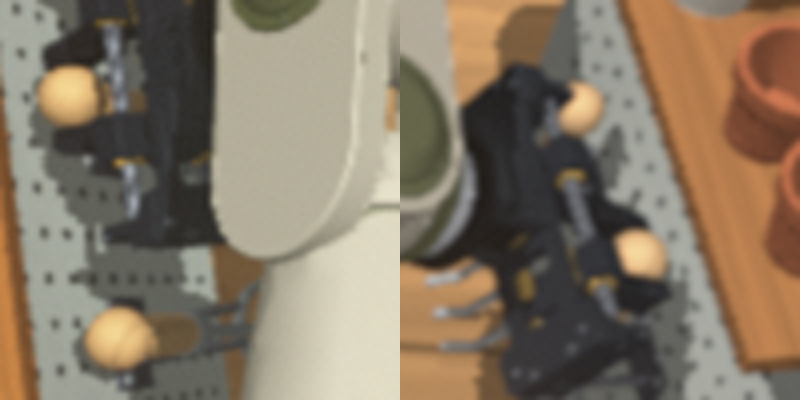

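View pics/w9.png

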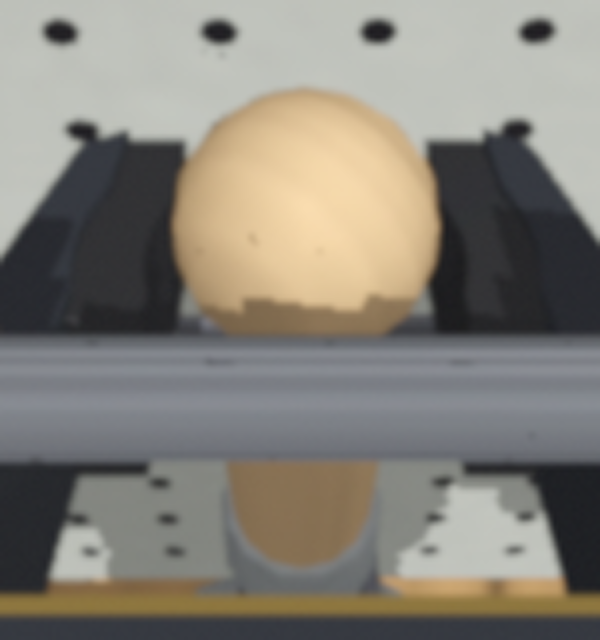

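```bash
python3 - <<'E'
from h import *
ct,cs=[bot.calibration(n) for n in('top','scene')]
a,e=tri((ct,97.5,203.75),(cs,439.25,183.75));b,e2=tri((ct,109.2,264.5),(cs,424.25,147))
u=np.array([.989,.148,0]);n=np.array([-.148,.989,0]);d=a-b
print(a,e,b,d@u,d@n,d[2])
E
```

```text
[569.57458721 357.96089065 322.54899248] [np.float64(0.06442191389457369), np.float64(0.06442191389455834)] [440.62351797 343.5527967  293.8072662 ] 129.66500538796086 -4.835153332319836 28.741726283019375
```

>>> apply_moves --pt "0.003 0 0.0052 0 0 0 255" --pt "0.003 0 0.0052 0 0 0 255" --pt "0.003 0 0.0052 0 0 0 255" --pt "0.002 0 0.0035 0 0 0 255" --pt "0 0 0 0 0 0 255"

```text
t: 12.05
eef_pos: [571.4, 353.1, 296.2]
ee_rot: [1.766, 2.05, -0.475]
wrist_force: [0.1, 0.3, -2.7]
finger_gap: 32.3
```

>>> apply_moves --pt "0.001 0 0.0017 0 0 0 255" --pt "0 0 0 0 0 0 255"

```text
t: 12.25
eef_pos: [571.4, 353.2, 295.0]
ee_rot: [1.766, 2.05, -0.473]
wrist_force: [-0.3, 0.1, -3.6]
finger_gap: 32.3
```

>>> apply_moves --pt "0.001 0 0.0017 0 0 0 255" --pt "0 0 0 0 0 0 255"

```text
t: 12.45
eef_pos: [571.5, 353.4, 293.9]
ee_rot: [1.767, 2.05, -0.471]
wrist_force: [0.1, 0.4, 1.8]
finger_gap: 31.8
```

>>> apply_moves --pt "0.0005 0 0.0009 0 0 0 255" --pt "0 0 0 0 0 0 255"

```text
t: 12.65
eef_pos: [571.6, 353.5, 293.7]
ee_rot: [1.767, 2.05, -0.469]
wrist_force: [-0.4, -0.6, 6.5]
finger_gap: 31.7
```

```bash
python3 - <<'E'
from h import *
s,p,r=st();M=r.as_matrix(); print(s['t'],p,s['wrist_force'],s['finger_gap'])
for n in('top','scene','wrist'): cv2.imwrite(f'pics/{n}10.png',bot.snapshot(n)[:,:,::-1])
crop('pics/top10.png',80,180,100,100,4,'pics/t10.png');crop('pics/scene10.png',380,120,100,100,4,'pics/s10.png')
cv2.imwrite('pics/c10.png',np.hstack([cv2.imread(f'pics/{a}10.png') for a in 'ts']))
crop('pics/wrist10.png',210,210,150,160,4,'pics/w10.png')
E
```

```text
12.65 [571.56590316 353.46449783 293.71336363] [-0.43663336 -0.57029866  6.48538152] 31.74546854003725
```

View pics/c10.png

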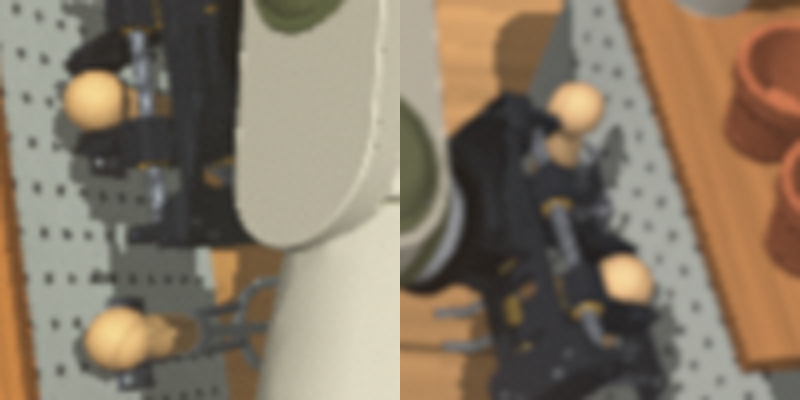

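View pics/w10.png

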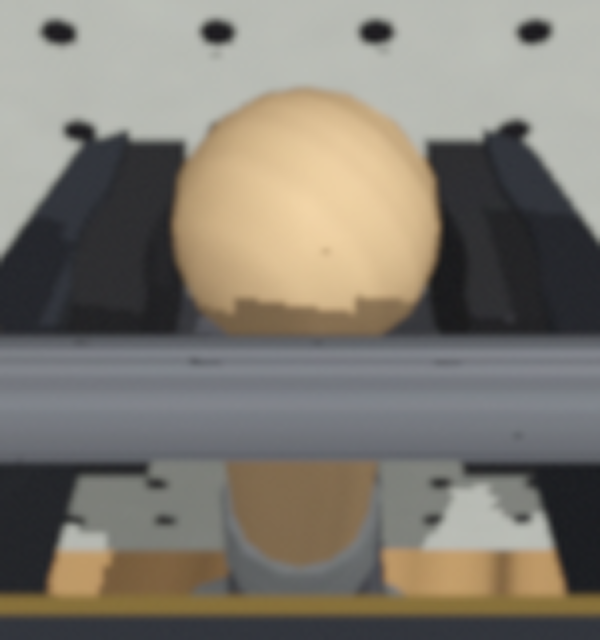

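```bash
python3 - <<'E'
from h import *
ct,cs=[bot.calibration(n) for n in('top','scene')]
a,e=tri((ct,104,204.5),(cs,436.75,189.5));b,e2=tri((ct,109.4,264.5),(cs,424.1,147))
u=np.array([.989,.148,0]);n=np.array([-.148,.989,0]);d=a-b
print(a,e,b,d@u,d@n,d[2])
E
```

```text
[570.65140858 357.32552628 299.05995356] [np.float64(1.6958460654700769), np.float64(1.6958460654701848)] [440.6106207  343.17425851 293.74610243] 130.70472684767222 -5.25043277795085 5.3138511298030835
```

>>> apply_moves --pt "0 0 0 0 0 0 255" --pt "0 0 0 0 0 0 255" --pt "0 0 0 0 0 0 255" --pt "0 0 0 0 0 0 255" --force 5

```text
t: 13.2
eef_pos: [571.6, 353.4, 293.3]
ee_rot: [1.767, 2.049, -0.47]
wrist_force: [-0.1, -0.9, 5.3]
finger_gap: 33.3
```

>>> apply_moves --pt "0 0 0 0 0 0 150" --pt "0 0 0 0 0 0 140" --pt "0 0 0 0 0 0 130" --pt "0 0 0 0 0 0 110" --pt "0 0 0 0 0 0 90"

```text
t: 13.7
eef_pos: [571.4, 353.2, 291.9]
ee_rot: [1.766, 2.05, -0.474]
wrist_force: [-0.3, -0.1, 0.4]
finger_gap: 55.5
```

```bash
python3 - <<'E'
from h import *
s,p,r=st();M=r.as_matrix(); print(s['t'],p,s['wrist_force'],s['finger_gap'])
for n in('top','scene','wrist'): cv2.imwrite(f'pics/{n}11.png',bot.snapshot(n)[:,:,::-1])
crop('pics/top11.png',80,180,100,100,4,'pics/t11.png');crop('pics/scene11.png',380,120,100,100,4,'pics/s11.png')
cv2.imwrite('pics/c11.png',np.hstack([cv2.imread(f'pics/{a}11.png') for a in 'ts']))
E
```

```text
13.7 [571.42584567 353.21217466 291.89268647] [-0.3381887  -0.11080306  0.35527252] 55.53788787732585
```

View pics/c11.png

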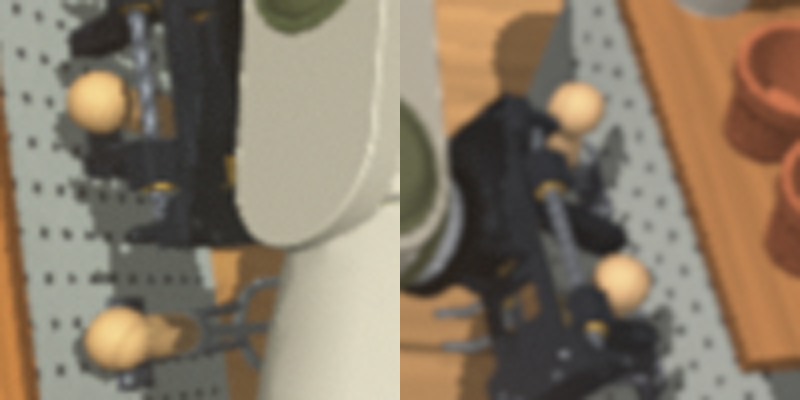

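View pics/wrist11.png

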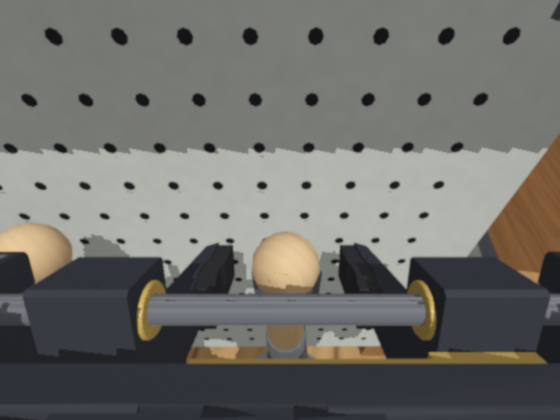

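>>> apply_moves --pt "0 0 0 0 0 0 50" --pt "0 0 0 0 0 0 50" --pt "-0.005 0 0.003 0 0 0 50" --pt "-0.013 0 0.0075 0 0 0 50" --pt "-0.017 0 0.01 0 0 0 50" --pt "-0.026 0 0.015 0 0 0 50" --pt "-0.035 0 0.02 0 0 0 50" --pt "-0.035 0 0.02 0 0 0 50"

```text
t: 14.65
eef_pos: [593.8, 201.3, 292.3]
ee_rot: [1.766, 2.05, -0.473]
wrist_force: [1.3, -0.1, -0.1]
finger_gap: 70.5
```

>>> apply_moves --pt "-0.03 0 0.015 0 0 0 50" --pt "0 0 0 0 0 0 50" --pt "0 0 0 0 0 0 50" --pt "0 0 0 0 0 0 50" --pt "0 0 0 0 0 0 50" --pt "0 0 0 0 0 0 50"

```text
t: 15.25
eef_pos: [598.4, 171.4, 294.3]
ee_rot: [1.765, 2.051, -0.473]
wrist_force: [0.6, -1.1, 0.0]
finger_gap: 71.1
```

```bash
python3 - <<'E'
from h import *
s,p,r=st();M=r.as_matrix(); print(s['t'],p,s['wrist_force'],s['finger_gap'])
for n in('top','scene','wrist'): cv2.imwrite(f'pics/{n}12.png',bot.snapshot(n)[:,:,::-1])
crop('pics/top12.png',80,180,100,100,4,'pics/t12.png');crop('pics/scene12.png',380,120,100,120,4,'pics/s12.png')
a,b=[cv2.imread(f'pics/{a}12.png') for a in 'ts']
cv2.imwrite('pics/c12.png',np.hstack([cv2.copyMakeBorder(a,0,80,0,0,0),b]))
E
```

```text
15.25 [598.43167323 171.42051402 294.25893074] [ 0.56833171 -1.09821251  0.03574509] 71.058459030309
```

View pics/c12.png

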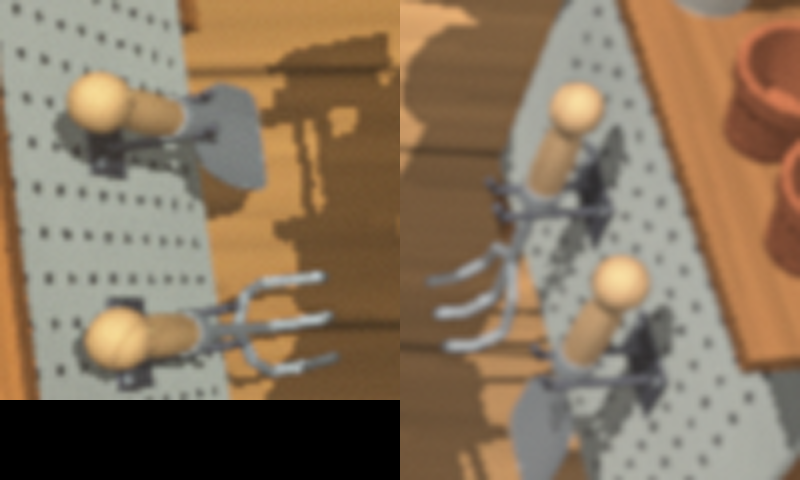

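View pics/wrist12.png

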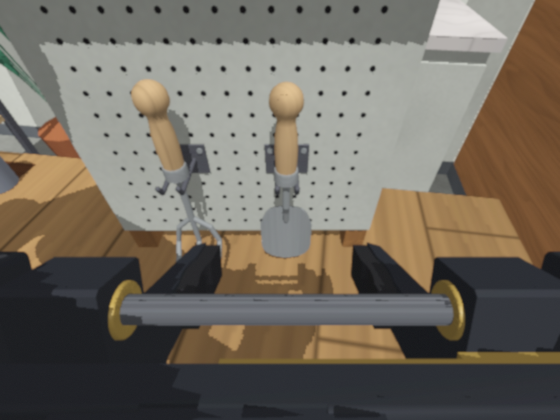

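```bash
python3 - <<'E'
from h import *
s,p,r=st();ct,cs,cw=[bot.calibration(n) for n in('top','scene','wrist')]
crop('pics/wrist12.png',110,60,230,210,3.3,'pics/w12.png')
k,e=tri((ct,104.6,205.2),(cs,435.2,190.5),(cw,286,101));print('knob',k,e)
rk,e=tri((ct,109.5,264.5),(cs,424.2,146.8),(cw,150.5,98));print('rake',rk,e)
u=np.array([.989,.148,0]);n=np.array([-.148,.989,0])
d=k-rk;print(d@u,d@n,d[2])
seat=np.array([569.5,363,200])
for c in(ct,cs,cw): print(proj(c,[seat,seat+[0,0,95],seat-[0,0,167], rk, rk-[0,0,95]]).round(1))
E
```

```text
knob [570.55577864 356.72615175 294.12982009] [np.float64(0.7348004753943995), np.float64(0.7232319438967367), np.float64(1.293619395688578)]
rake [441.03295184 343.25370949 294.2461551 ] [np.float64(0.705427711829191), np.float64(0.5535481780705266), np.float64(0.9712922694673332)]
130.0919971622093 -5.845132966936896 -0.11633500728197532
[[120.2 210. ]
 [101.4 205.4]
 [145.4 216.1]
 [109.2 264.3]
 [127.4 262.9]]
[[426.6 210.9]
 [437.9 190.4]
 [410.1 240.7]
 [424.2 147. ]
 [414.4 169.3]]
[[285.  174.5]
 [284.6  96.8]
 [285.4 256.4]
 [149.4  98. ]
 [176.1 175.4]]
```

View pics/w12.png

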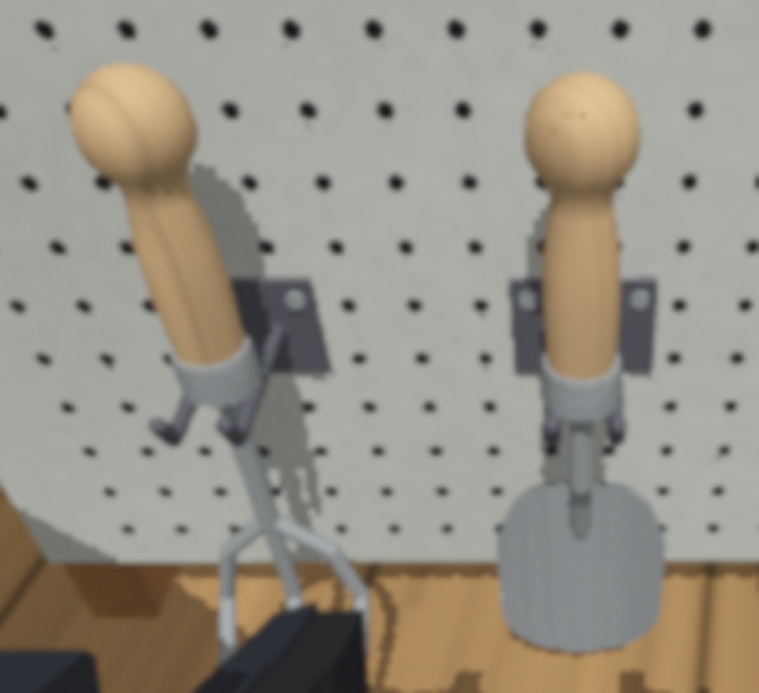

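```bash
python3 - <<'E'
from h import *
a=cv2.imread('pics/scene0.png');b=cv2.imread('pics/scene12.png')
for n,(x,y,w,h) in dict(planter=(185,228,75,75),tamper=(272,258,48,45)).items():
    m=cv2.matchTemplate(b,a[y:y+h,x:x+w],cv2.TM_CCOEFF_NORMED);_,v,_,l=cv2.minMaxLoc(m);print(n,v,l,(x,y))
x,y,w,h=60,180,90,100
m=cv2.matchTemplate(b,a[y:y+h,x:x+w],cv2.TM_CCOEFF_NORMED);print(cv2.minMaxLoc(m)[1::2])
w1=bot.snapshot('wrist')[:,:,::-1];w0=cv2.imread('pics/wrist12.png');print('motion',np.abs(w1.astype(int)-w0)[60:280,250:330].mean())
print(bot.sense()['t'],bot.sign_off())
E
```

```text
planter 0.9996583461761475 (185, 228) (185, 228)
tamper 0.9992832541465759 (272, 258) (272, 258)
(0.9985224008560181, (60, 180))
motion 0.6442045454545454
the job is handed in; nothing more can be done
15.45 None
```

The trowel is hanging in the empty holder, and I handed the job in at 15.5 s; no verdict was reported.

I pinched the trowel across the knob at 50 N, lifted it and tilted the hand until it pointed 30° below horizontal. Easing the grip to 6 N let the trowel swing to about 2–3° off plumb, then I gripped it at 50 N again. I carried it to the holder and slid the neck between the prongs with the shoulder about 25 mm above the seat. I then lowered it until the prongs took the weight, opened the fingers and backed straight out.

**Last checks:**
- **Position:** the knob is 130.1 mm along the board from the rake's knob and level with it to 0.1 mm.
- **Fit:** the neck shows midway between the prong tips, with the shoulder down on both prongs.
- **Plumb:** the lean is about 1–2°, and the trowel showed no visible movement.
- **Surroundings:** the planter and tamper matched their starting pictures exactly, and so did the part of the seed tray I compared. The hand was well clear of everything, with almost no force at the wrist.

**Disagreements:**
- Before I released it, a two-camera reading put the knob 5 mm above the rake's knob, while the tool pose and contact force said it was seated. The three-camera check after release agreed with the tool pose.
- The knob stands about 6 mm further out from the board than the nominal line. The shoulder's own depth was not measured separately, but it should be within its limits.

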